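# Back the test dial up one notch

### The job

The hand-indexed test dial was stepped one nest too far, so its probe head hangs over the empty nest and the board it should test has just gone past. Using the fingertips alone, flip the ratchet pawl up by its red thumb tab so that it stays open, push the dial backward (counter-clockwise from above) one notch, then flip the pawl down into its notch again and press the dial back until it stops against the pawl, with that board squarely under the head. Pick nothing up: the boards stay in their nests, and the bottle, stamp and test key beside the dial stay where they are.

Things in the scene. Friction and masses are not known exactly. Their poses are not given: they have to be found in the camera images.
- index_base: Fixed bench indexer, 0.25 m across, at most 115 mm high: grey round foot of 88 mm radius, column on the axis, round dial turning on it. Origin: on the dial axis at bench level; z up. In its frame +x points away from the robot (yaw -0.3 to 0.15 rad), the pawl bracket is on the +y side, and the probe head reaches out at 30 degrees from +x towards +y.
- dial_axis (a point): On the dial's axis at the plate's top, 46 mm above the bench. Bright plate to 106 mm radius with six black-railed nests, 60 degrees apart (rails 5 mm high, centres 80.5 mm from the axis); outside it a dark ratchet ring to 124 mm, 1 mm lower, with six steel saw teeth 8 mm high. Column (18 mm radius) and head end 44 mm above the plate.
- dial (a joint): Turn of the dial, rad; backward = counter-clockwise from above = positive; about 0 at the start; a notch is 1.047. The pawl, when down, stops backward turning (a tooth face meets its nose at about 0.01, 1.057, ...); forward the teeth slip under it. Stiff bearing: the dial stays where it is left, does not coast; about 1.5 N at a peg turns it.
- push_peg (a point): Top centre of the push peg that stands at 240 degrees in the base frame (right, robot side) at the start; it turns with the dial. Steel, 10 mm diameter, 22 mm tall above the dial plate, 94 mm from the axis. Six alike, midway between the nests. A fingertip 9 mm above the plate clears rails and boards.
- pawl (a joint): Angle of the pawl, rad: 0 = down in its notch behind a tooth, 1.85 = flipped open on its rest pin. Free hinge moved by gravity alone: let go below about 0.9 it falls shut, above about 1.1 it falls open. Dropped on top of a tooth it stays at about 0.1 to 0.2.
- pawl_pivot (a point): Centre of the pawl's pin, 18 mm above the dial plate, at (-50, 115) mm in the base frame; the pin lies along the base's y. Bracket (outside the rim) and hub end 9 mm above this point. The pawl (70 g, 12 mm wide along y) is an L of two legs from this pin; opening, it swings up and over towards the base's -x (to the robot).
- pawl_tab (a point): Free end of the red thumb tab, 45 mm from the pin, 6.5 mm thick, 16 mm wide. Pawl down: it stands up, leaning 5 degrees to the base's +x. Pawl open: it lies pointing to the base's -x. Pushed towards -x by a fingertip about 20 mm above the pin, until the tip is past the pin, it carries the pawl over.
- pawl_nose (a point): End of the steel nose leg, 50 mm from the pin. Pawl down: it points to the base's +x and lies on the ratchet ring, 13 mm below the pin. Pawl open: the leg stands up, 2 degrees past vertical with this point leaning to -x, about 8 to 15 mm thick. Pushed towards +x some 20 mm above the pin it falls shut.
- under_head (a point): Point of the dial plate's top right below the probe head's pins; it does not move. The head's pins end 9.5 mm and its block 16 mm above the plate. Behind the indexer hangs a monitor, lower edge 150 mm above the bench, from about x 0.63, y -0.39 (right end) to x 0.77, y 0.25 (left end): hands and wrists stay on the robot's side of it.
- board_a: Green board module 46 x 62 x 4 mm, loose in its nest; the one that went past the head: at the start 60 degrees clockwise of it. Origin: centre of the underside; x points away from the dial axis.
- board_b: Green board module 46 x 62 x 4 mm, loose in the nest 120 degrees clockwise of the head at the start. Origin: centre of the underside.
- board_c: Green board module 46 x 62 x 4 mm, loose in the nest 180 degrees clockwise of the head at the start. Origin: centre of the underside.
- board_d: Green board module 46 x 62 x 4 mm, loose in the nest 240 degrees clockwise of the head at the start. Origin: centre of the underside.
- board_e: Green board module 46 x 62 x 4 mm, loose in the nest 300 degrees clockwise of the head at the start. Origin: centre of the underside.
- flux_bottle: Bystander: brown dropper bottle with red tip, 31 x 31 x 90 mm, standing beside the indexer on its left (a like one far back left is only clutter). Origin: centre of the underside.
- check_stamp: Bystander: brown turned stamp, 24 x 24 x 54 mm, standing right of the indexer. Origin: centre of the underside.
- usb_probe: Bystander: blue plug-in test key, 20 x 64 x 9 mm, lying right of the indexer, nearer the robot. Origin: centre of the underside.
Things that resemble listed ones, but are neither listed nor needed, are in the scene too. What is shaped like the board_d but pink is not meant.

How it is judged:
By the outcome, as a careful person would: the job done as asked, in the order asked, and still so for the second after the job is handed in, with the robot touching nothing.
It also fails if it takes over 64 s, if anything falls off the work surface, if the arm or the gripper's body presses on something with over 40 N, if the wrist force passes 120 N, or if a joint passes its speed limit or range.

### The arm

A 7-joint arm with a two-finger parallel gripper is mounted at the origin on a cart in front of the work surface, level with it; the furniture and walls round the work are solid. World frame = base frame: x ahead of the robot, y to its left, z up, the work surface at z = 0. Lengths are in m, angles in rad, forces in N, time in s.
With the tool pointing down it reaches from about 0.35 to 0.9 m from the base axis. Payload 8.1 kg.
Tool frame: the origin (TCP) lies where the fingers leave the gripper's body, on its centre line; the fingertips stand 66 mm ahead of it and the grasp point (between the pads) lies 47 mm ahead of it; z points along the fingers, y is the line along which they close (so a half turn about z gives the same grasp; the last joint's range is limited). The gripper opens to 92 mm and grips with 3 to 60 N. Pads are 19 mm wide; open, the fingers measure 130 mm over their backs; the gripper's body (75 mm by 190 mm) begins 47 mm behind the grasp point.
Start: joints at [1.006, 0.434, 0.025, 1.573, -0.012, 1.134, -0.075], TCP at [0.278, -0.56, 0.292] pointing down, gripper open.
Joint ranges: [-2.62, 2.62], [-0.44, 2.09], [-1.27, 1.32], [0.08, 2.57], [-1.32, 4.46], [0.12, 2], [-2.74, 2.74]. Speed limits (rad/s): [2.22, 2.22, 3.01, 3.01, 3.14, 3.14, 3.14].

### API

Orientations are given as a rotation vector (axis times angle).
In Python, from cell import arm gives the robot as it stands.
- The arm moves only by the tool send_rows, never from a script. Its argument "motion" is text: rows parted by semicolons, each of 7 numbers parted by spaces: the closure, from 0 (fully open) to 1 (shut), then the shift along the world's x, y, z in m, then the turn, a rotation vector about the world's x, y, z in degrees. A call has 1 to 5 rows; each row shifts and turns the commanded pose from where the row before left it; what a row does not reach is not made up. A row lasts 1/8 s, in which the tool goes at most 62.5 mm and 10.7 degrees, less where a joint would pass 70% of its speed; a pose out of reach is approached as far as the arm can. A call is refused whole if a number of a shift passes 0.0625 or a number of a turn 10.7, either way. A call with a gripper value outside its range is refused whole. The fingers move at their own pace and stop on an object; "force" is the grip in N (left out, the last holds). Time passes only in rows, so rows that do not move let the fingers close. It gives the time, the measured TCP pose, the force, the opening and the grip force at its end, in the units of the state.
- arm.observe(): the state, without advancing time (a new reading comes with each control period).
- arm.get_image(name): name is "side" or "top" or "wrist"; returns (picture, depth): 384x512x3 uint8, blue, green, red; 384x512 float32, m along the optical axis (not along the pixel's ray), 0 where there is no reading.
- arm.camera_model(name): a dict with "fx", "fy", "cx", "cy" (pixels), "D" ([k1, k2, p1, p2, k3] as OpenCV has them; the pictures are not rectified), "view" (4x4, takes a point from world to camera coordinates). Camera axes: x right, y down, z forward; pixel columns grow to the right and rows downward; lengths in m; the calibration is good to about 2 mm. A picture is of the moment at which its call begins: read the wrist's pose just before it. camera_model takes no time and is no camera call; for the wrist camera it gives the pose at the moment of the call.
- arm.sign_off(): hands the job in; it is judged then, once.
The state is a dict: "clock": time; "joints": joint angles; "dq": joint speeds; "joint_efforts": joint torques, N m; "position": TCP position; "ee_rot": TCP orientation; "force": force on the tool from outside, world axes, zero at the start; "ft_torque": the same for the moment, N m; "width": opening from 0.0 (shut) to 1.0 (fully open); "gripper_force": force on a finger pad.
Only numpy, scipy, OpenCV 4.12 (cv2) and the standard library are available. Lean on these libraries where they do the work, as an engineer would, in place of code of your own. Each camera call takes 0.05 s, during which the arm holds its last target. There are 200 camera calls.

## Working session

There is one attempt and no reset: what is moved stays moved. The work goes in short steps, Python scripts to look and compute and a tool call to move; the robot and the scene stay as the last step left them, time stands still between calls to the robot, and variables do not carry over. Pictures are saved under pics/ and viewed, at most 10 in all, crops included, and the job is handed in when it is done.

Besides the shell and the picture viewer there is one more tool, called after "Emit:" as a command line: name --argument value ..., lists and objects as JSON in quotes. send_rows: Moves the arm, as the interface text tells. Its arguments: {"type":"object","properties":{"motion":{"type":"string"},"force":{"type":"number"}},"required":["motion"]}

```bash
mkdir -p pics; cat > h.py <<'E'
import numpy as np,cv2
from cell import arm
def ray(m,uv):
    K=np.array([[m['fx'],0,m['cx']],[0,m['fy'],m['cy']],[0,0,1]]);V=np.array(m['view'])
    p=cv2.undistortPoints(np.array([[uv]],float),K,np.array(m['D'],float))[0,0]
    R=V[:3,:3];o=-R.T@V[:3,3];return o,R.T@np.array([p[0],p[1],1])
def onz(m,uv,z):
    o,d=ray(m,uv);return o+d*(z-o[2])/d[2]
def proj(m,P):
    K=np.array([[m['fx'],0,m['cx']],[0,m['fy'],m['cy']],[0,0,1]]);V=np.array(m['view'])
    return cv2.projectPoints(np.array(P,float).reshape(-1,1,3),cv2.Rodrigues(V[:3,:3])[0],V[:3,3],K,np.array(m['D'],float))[0][:,0]
E
python3 - <<'E'
from h import *
s=arm.observe();print(s)
a,da=arm.get_image('top');b,db=arm.get_image('side')
np.savez('i0.npz',a=a,b=b,da=da,db=db)
cv2.imwrite('pics/t0.png',cv2.resize(a,(768,576)));cv2.imwrite('pics/s0.png',cv2.resize(b,(768,576)))
for n in('top','side'):
    m=arm.camera_model(n);print(n,ray(m,(256,192)),m['fx'])
E
```

```text
{'clock': 0.0, 'joints': array([ 1.00635775,  0.43524571,  0.02495538,  1.57406119, -0.01157843,
        1.13396576, -0.07511294]), 'dq': array([-0.00143652,  0.00013499,  0.00028242,  0.00065957,  0.00150631,
       -0.00047276, -0.00077461]), 'joint_efforts': array([ 5.55677889e-04, -6.67837644e+01,  9.85536352e-01, -3.14457214e+01,
       -6.05699373e-02,  4.27664851e-02,  2.11254055e-04]), 'position': array([ 0.27828886, -0.55919824,  0.29144444]), 'ee_rot': array([-3.05681013e+00, -7.18604208e-01,  7.82189353e-04]), 'force': array([-0.07326397, -0.70355628, -1.24676308]), 'ft_torque': array([ 0.02440983,  0.08375777, -0.01010497]), 'gripper_force': 0.0, 'width': 1.0009406084027779}
top (array([0.39609895, 0.00206889, 0.91953753]), array([ 0.14673151,  0.0158949 , -0.98919091])) 348.7097460157409
side (array([0.37170979, 0.81095855, 0.65351709]), array([ 0.13511048, -0.80940343, -0.5715829 ])) 414.447674038816
```

View pics/t0.png

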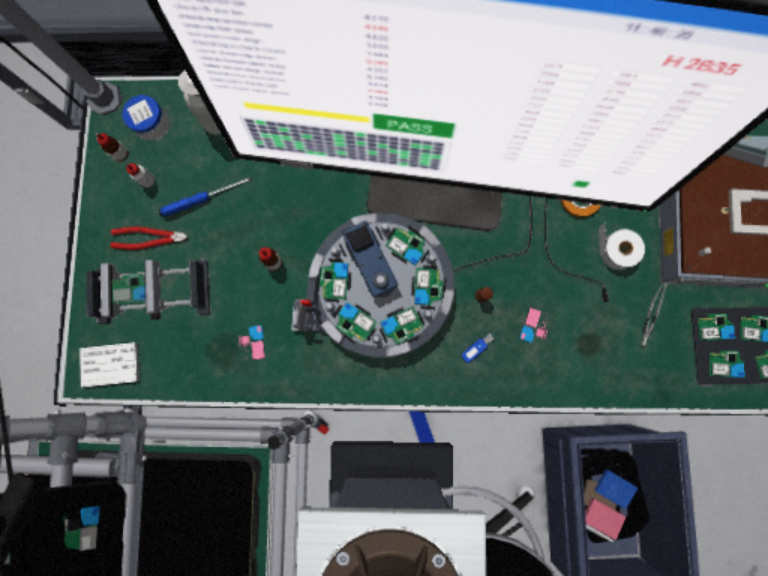

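View pics/s0.png

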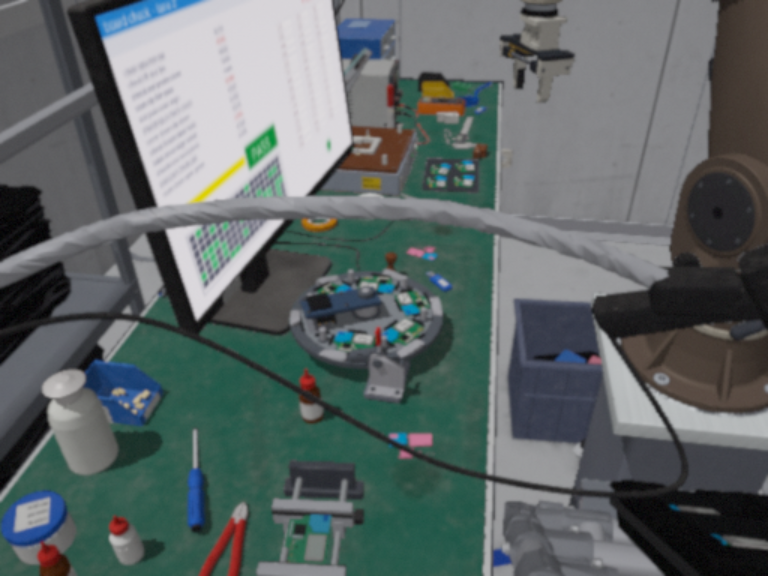

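The dial is at (380,285) in the top view, with the pawl bracket and red tab at (305,312). The bottle is at (268,258), the stamp at (485,295) and the key at (478,347). Red things that could be mistaken for the tab are the bottle tips at (268,258), (105,140) and (135,170), and the pliers at (140,238). I choose the one at the rim bracket, (305,303).

```bash
cat > m.py <<'E'
from h import *
from scipy.optimize import least_squares
d=np.load('i0.npz')
def cloud(n,D):
    m=arm.camera_model(n);V=np.array(m['view']);K=np.array([[m['fx'],0,m['cx']],[0,m['fy'],m['cy']],[0,0,1]])
    v,u=np.mgrid[:384,:512];p=cv2.undistortPoints(np.stack([u,v],-1).reshape(-1,1,2).astype(float),K,np.array(m['D']))[:,0]
    c=np.c_[p,np.ones(len(p))]*D.reshape(-1,1)
    return ((c-V[:3,3])@V[:3,:3]).reshape(384,512,3)
P=cloud('top',d['da']);Q=cloud('side',d['db'])
c0=onz(arm.camera_model('top'),(253,190),.046);print('c0',c0)
for X,n in((P,'top'),(Q,'side')):
    r=np.hypot(X[...,0]-c0[0],X[...,1]-c0[1])
    print(n,'bench z',np.median(X[(r>.16)&(r<.2)][:,2]))
    k=(r<.15)&(X[...,2]>.03)&(X[...,2]<.065)
    pts=X[k][:,:2]
    h=cv2.convexHull(pts.astype(np.float32))[:,0]
    f=least_squares(lambda q:np.hypot(*(h-q[:2]).T)-q[2],[*c0[:2],.124],loss='soft_l1',f_scale=.002);print('circle',f.x,np.median(X[k][:,2]))
    img=d['a'] if n=='top' else d['b']
    H=cv2.cvtColor(img,cv2.COLOR_BGR2HSV)
    red=((H[...,0]<8)|(H[...,0]>172))&(H[...,1]>130)&(H[...,2]>60)
    kk=red&(r<.17)
    _,lab,st,ce=cv2.connectedComponentsWithStats(kk.astype(np.uint8))
    for i in range(1,len(st)):
        if st[i,4]>4: print('red',st[i],ce[i],np.median(X[lab==i],0),X[lab==i].min(0),X[lab==i].max(0))
    g=(H[...,0]>40)&(H[...,0]<85)&(H[...,1]>70)&(r<.11)&(X[...,2]>.04)
    _,lab,st,ce=cv2.connectedComponentsWithStats(g.astype(np.uint8))
    for i in range(1,len(st)):
        if st[i,4]>40:
            q=np.median(X[lab==i],0);print('green',st[i,4],q,np.degrees(np.arctan2(*(q[1::-1]-f.x[1::-1]))))
    # head: z>.075 within r
    k=(X[...,2]>.078)&(X[...,2]<.1)&(r<.11);print('head pts',k.sum(),X[k].mean(0))
    for lo,hi in((.055,.07),(.062,.08)):
        k=(r>.11)&(r<.17)&(X[...,2]>lo)&(X[...,2]<hi);print('rim hi',k.sum(),np.median(X[k],0) if k.any() else '')
cv2.imwrite('pics/c.png',np.hstack([cv2.resize(d['a'][130:250,190:315],(400,384),interpolation=2),cv2.resize(d['b'][170:280,185:305],(400,384),interpolation=2)]))
E
python3 m.py
```

```text
c0 [0.53069187 0.02379207 0.046     ]
top bench z 0.3020423190695429
circle [0.53476785 0.0229929  0.12350135] 0.04776927295383611
red [200 200   8   4  27] [203.59259259 201.44444444] [0.4930137  0.1389396  0.10586197] [0.49034123 0.1324494  0.08789148] [0.49611098 0.14657423 0.11198811]
green 177 [ 0.61052492 -0.02091281  0.04818754] -30.094834247507148
green 184 [0.5319191  0.10927206 0.04790998] 91.89109991378147
green 188 [ 0.53399848 -0.06458433  0.04814275] -90.50333929921759
green 196 [ 0.46000346 -0.0225272   0.04800787] -148.66496689382515
green 194 [0.45654929 0.06503984 0.04789073] 151.7394343547473
head pts 899 [0.57001853 0.04063268 0.08434328]
rim hi 166 [0.49811258 0.1408502  0.06335334]
rim hi 157 [0.49097721 0.14394962 0.06912298]
side bench z 0.27411304263784586
circle [0.53267289 0.02446263 0.1248046 ] 0.04734726326219463
red [250 218   4  12  29] [251.55172414 223.89655172] [0.49342686 0.1465662  0.10270121] [0.48978339 0.08519921 0.04703167] [0.50777197 0.14986655 0.10916847]
green 53 [0.44970378 0.05462098 0.04765004] 160.02435780008406
head pts 643 [0.57018101 0.04742671 0.08371807]
rim hi 243 [0.49195191 0.15435343 0.06258902]
rim hi 210 [0.49222832 0.15252285 0.06848822]
```

View pics/c.png

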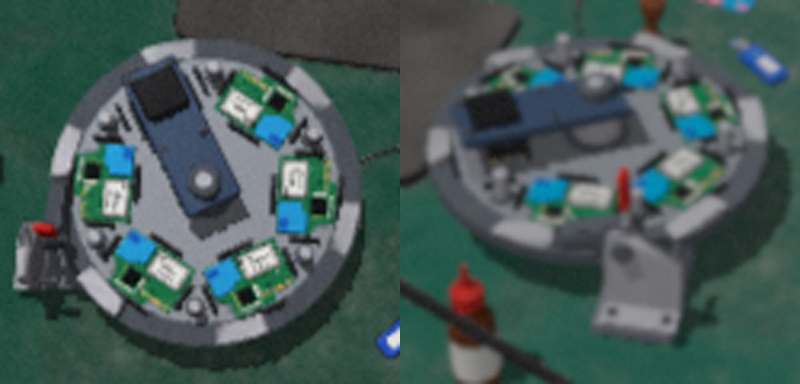

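The crops confirm the choice: the red tab stands upright at the rim bracket, left panel (43,228) and right panel (622,190). Next is the yaw, from the head outline and the full board masks.

```bash
cat > m2.py <<'E'
exec(open('m.py').read().split("c0=onz")[0])
c=np.array([.5340,.0236])
r=np.hypot(P[...,0]-c[0],P[...,1]-c[1])
k=(P[...,2]>.074)&(P[...,2]<.1)&(r<.13)&(P[...,1]<.125)
print('head rect',cv2.minAreaRect(P[k][:,:2].astype(np.float32)*1000), P[k][:,2].max())
q=P[k][:,:2]-c; 
e=np.linalg.svd(q-q.mean(0))[2][0]; print('pca',np.degrees(np.arctan2(e[1],e[0])),'mean',np.degrees(np.arctan2(*q.mean(0)[::-1])),np.hypot(*q.mean(0)))
H=cv2.cvtColor(d['a'],cv2.COLOR_BGR2HSV)
m=arm.camera_model('top')
k=((H[...,1]>70)&(H[...,0]>40)&(H[...,0]<125)&(r<.115)&(P[...,2]<.06)&(P[...,2]>.04)&(H[...,2]>40)).astype(np.uint8)
k=cv2.morphologyEx(k,cv2.MORPH_CLOSE,np.ones((5,5)))
cs,_=cv2.findContours(k,0,1)
for x in cs:
    if cv2.contourArea(x)>150:
        w=np.array([onz(m,p,.050)[:2] for p in cv2.convexHull(x)[:,0]])
        R=cv2.minAreaRect((w*1000).astype(np.float32));v=np.array(R[0])/1000-c
        print('board',cv2.contourArea(x),np.round(R[0],1),np.round(R[1],1),R[2],'ang',np.degrees(np.arctan2(v[1],v[0])),'r',np.hypot(*v))
# saw-tooth / bystanders
for nm,uv,z in(('bottle',(268/1.5,258/1.5),.09),('stamp',(485/1.5,293/1.5),.054),('usb',(478/1.5,347/1.5),.009)): print(nm,onz(m,uv,z))
E
python3 m2.py
```

```text
head rect ((571.2679443359375, 41.229339599609375), (122.0811767578125, 46.026039123535156), 26.922361373901367) 0.09480850387832235
pca -152.99074957033812 mean 25.398239156034517 0.039490321183679324
board 1967.0 [519.7  14.6] [175.6 199.2] 27.36162567138672 ang -148.01967590194232 r 0.01690488779001639
bottle [0.56575933 0.20454793 0.09      ]
stamp [ 0.51844754 -0.15264754  0.054     ]
usb [ 0.43019291 -0.14777444  0.009     ]
```

Yaw is about -3° and the axis is at (0.534, 0.024), which puts the pivot at about (0.490, 0.141, 0.064). Moving over with the fingers shut.

Emit:
send_rows --motion "1 0.02 0.058 0 0 0 -5.9; 1 0.02 0.058 0 0 0 -5.9; 1 0.02 0.058 0 0 0 -5.9; 1 0.02 0.058 0 0 0 -5.9; 1 0.02 0.058 0 0 0 -5.9" --force 20

```text
clock: 0.72
position: [0.3787, -0.2675, 0.2921]
ee_rot: [3.14, -0.089, 0.0]
force: [1.1, -0.3, 0.2]
width: 0.508
gripper_force: 0.0
```

Emit:
send_rows --motion "1 0.022 0.058 0 0 0 0; 1 0.022 0.058 0 0 0 0; 1 0.022 0.058 0 0 0 0; 1 0.022 0.058 0 0 0 0; 1 0.022 0.058 0 0 0 0"

```text
clock: 1.35
position: [0.4887, 0.0222, 0.2922]
ee_rot: [3.14, -0.084, -0.0]
force: [1.1, -0.9, 0.8]
width: 0.011
gripper_force: 0.0
```

Emit:
send_rows --motion "1 0.02 0.06 0 0 0 0; 1 0.017 0.06 -0.03 0 0 0; 1 0 0 -0.03 0 0 0; 1 0 0 0 0 0 0"

```text
clock: 1.85
position: [0.5221, 0.1337, 0.2329]
ee_rot: [3.139, -0.082, -0.008]
force: [0.1, -0.8, 1.1]
width: 0.008
gripper_force: 0.0
```

Emit:
send_rows --motion "1 0.003 0.004 -0.04 0 0 0; 1 0.003 0.003 -0.04 0 0 0; 1 0 0 0 0 0 0; 1 0 0 0 0 0 0"

```text
clock: 2.35
position: [0.5304, 0.1405, 0.157]
ee_rot: [-3.14, 0.085, -0.003]
force: [-0.1, -0.4, 0.9]
width: 0.008
gripper_force: 0.0
```

```bash
python3 - <<'E'
from h import *
s=arm.observe();print(s['position'],s['force'])
b,_=arm.get_image('side');a,_=arm.get_image('top')
cv2.imwrite('pics/c2.png',np.hstack([cv2.resize(a[130:250,190:315],(400,384),interpolation=2),cv2.resize(b[150:280,185:315],(400,400),interpolation=2)[:384]]))
E
```

```text
[0.53043764 0.14054898 0.1570383 ] [-0.08647664 -0.40250846  0.9131534 ]
```

View pics/c2.png

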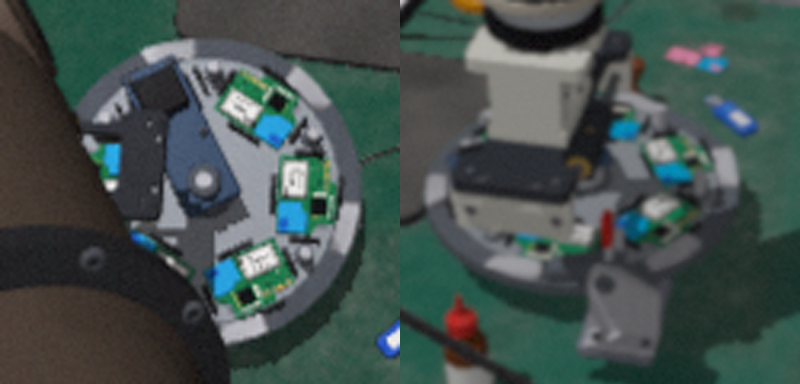

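The gripper stands beyond the upright red tab (right panel 605,230). Now lower slightly and sweep towards -x.

Emit:
send_rows --motion "1 0 0 -0.006 0 0 0; 1 -0.015 0.001 0 0 0 0; 1 -0.012 0.001 0 0 0 0; 1 -0.012 0.001 0 0 0 0; 1 -0.012 0 0 0 0 0"

```text
clock: 3.08
position: [0.4775, 0.1441, 0.1492]
ee_rot: [3.14, -0.083, -0.0]
force: [0.5, 0.4, -0.2]
width: 0.005
gripper_force: 0.0
```

Emit:
send_rows --motion "1 -0.012 0 0 0 0 0; 1 -0.01 0 0 0 0 0; 1 0 0 0 0 0 0; 1 0 0 0 0 0 0"

```text
clock: 3.58
position: [0.457, 0.144, 0.1493]
ee_rot: [-3.14, 0.084, -0.001]
force: [-0.0, 0.1, 0.4]
width: 0.003
gripper_force: 0.0
```

```bash
python3 - <<'E'
from h import *
s=arm.observe();print(s['position'],s['force'])
b,_=arm.get_image('side')
cv2.imwrite('pics/c3.png',cv2.resize(b[150:280,185:315],(500,500),interpolation=2))
E
```

```text
[0.45699267 0.14397441 0.14925672] [-0.00517292  0.0606826   0.40582703]
```

View pics/c3.png

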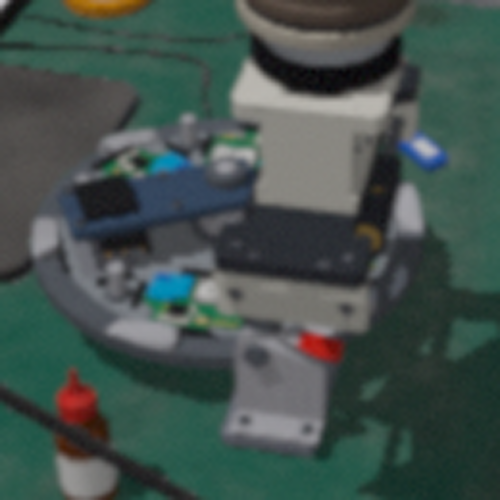

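The red tab lies flat towards the robot at (320,347), so the pawl is open. Lift and go behind the 240° peg.

Emit:
send_rows --motion "1 0 0 0.04 0 0 0; 1 0 0 0.025 0 0 0; 1 0 -0.05 0 0 0 0; 1 0 -0.05 0 0 0 0; 1 0 -0.05 0 0 0 0"

```text
clock: 4.25
position: [0.4569, -0.0076, 0.2144]
ee_rot: [-3.14, 0.083, -0.001]
force: [1.5, 0.3, -0.0]
width: 0.009
gripper_force: 0.0
```

Emit:
send_rows --motion "1 0 -0.048 0 0 0 0; 1 0 0 0 0 0 0; 1 0 0 -0.045 0 0 0; 1 0 0 -0.04 0 0 0; 1 0 0 0 0 0 0"

```text
clock: 4.88
position: [0.4551, -0.0532, 0.1272]
ee_rot: [-3.14, 0.082, 0.008]
force: [0.2, 0.5, -0.0]
width: 0.003
gripper_force: 0.0
```

```bash
python3 - <<'E'
from h import *
s=arm.observe();print(s['position'],s['force'])
b,_=arm.get_image('side');a,_=arm.get_image('top')
cv2.imwrite('pics/c4.png',np.hstack([cv2.resize(a[130:250,190:315],(400,384),interpolation=2),cv2.resize(b[150:280,185:315],(400,400),interpolation=2)[:384]]))
E
```

```text
[ 0.45510873 -0.05321771  0.12723821] [ 0.2056509   0.4987831  -0.00977845]
```

View pics/c4.png

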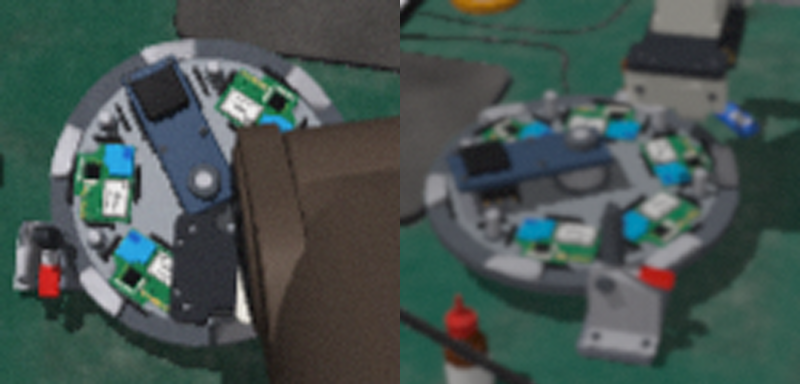

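The pawl is fully open: its nose leg is upright at right panel (610,240) and the tab at (655,278). The fingers are behind the peg. Push along the arc.

Emit:
send_rows --motion "1 0 0 -0.005 0 0 0; 1 0.013 -0.001 0 0 0 0; 1 0.008 -0.004 0 0 0 0; 1 0.007 -0.004 0 0 0 0; 1 0.008 -0.003 0 0 0 0"

```text
clock: 5.6
position: [0.4932, -0.0667, 0.1244]
ee_rot: [3.14, -0.084, -0.0]
force: [-3.2, -1.9, 1.1]
width: 0.005
gripper_force: 1.7
```

Emit:
send_rows --motion "1 0.008 -0.002 0 0 0 0; 1 0.008 -0.001 0 0 0 0; 1 0.008 -0.001 0 0 0 0; 1 0.008 0 0 0 0 0; 1 0.008 0.001 0 0 0 0"

```text
clock: 6.22
position: [0.5332, -0.0691, 0.1241]
ee_rot: [3.14, -0.083, 0.0]
force: [-1.5, -4.1, -0.1]
width: 0.005
gripper_force: 1.4
```

Emit:
send_rows --motion "1 0.007 0.002 0 0 0 0; 1 0.007 0.002 0 0 0 0; 1 0.006 0.002 0 0 0 0; 1 0 0 0 0 0 0"

```text
clock: 6.72
position: [0.5535, -0.0621, 0.1243]
ee_rot: [-3.14, 0.082, -0.002]
force: [-0.3, 0.6, -0.2]
width: 0.007
gripper_force: 0.0
```

```bash
cat > ang.py <<'E'
from h import *
# dial angle from green areas turned about the axis: unwarp to a polar strip at z=.05, compare with start
def strip(img,m,r0,r1,z,c=(.534,.0236)):
    th=np.radians(np.arange(0,360,.5));rr=np.linspace(r0,r1,24)
    P=np.array([[c[0]+r*np.cos(t),c[1]+r*np.sin(t),z] for r in rr for t in th])
    uv=proj(m,P).astype(np.float32).reshape(len(rr),len(th),2)
    return cv2.remap(img,uv[...,0],uv[...,1],1)
if __name__=='__main__':
    s=arm.observe();print(s['position'],s['force'],s['clock'])
    m=arm.camera_model('top');a,_=arm.get_image('top')
    A=strip(np.load('i0.npz')['a'],m,.06,.122,.048).astype(float);B=strip(a,m,.06,.122,.048).astype(float)
    # visible unoccluded world sector: left part
    sel=np.arange(2*70,2*160)
    e=[(np.median(np.abs(B[:,sel]-A[:,(sel-int(2*t))%720])),t) for t in np.arange(30,80,.5)]
    print(sorted(e)[:5])
    cv2.imwrite('pics/%s.png'%__import__('sys').argv[1],cv2.resize(a[130:250,190:315],(500,480),interpolation=2))
E
python3 ang.py c5
```

```text
[ 0.55347109 -0.06213997  0.12427063] [-0.29506177  0.59534266 -0.18447697] 6.725
[(np.float64(16.0), np.float64(56.5)), (np.float64(17.0), np.float64(57.0)), (np.float64(18.0), np.float64(56.0)), (np.float64(19.0), np.float64(57.5)), (np.float64(20.0), np.float64(55.5))]
```

View pics/c5.png

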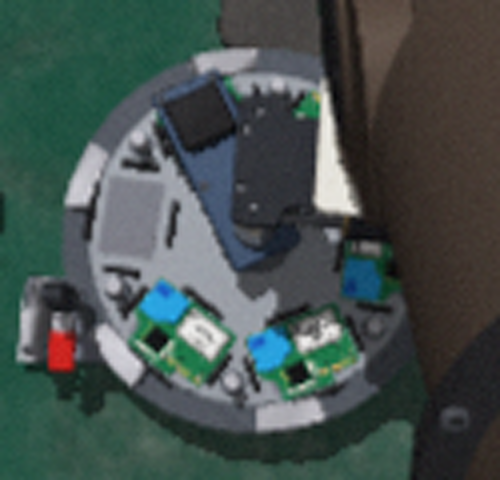

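The dial has turned about 56.5°, the empty nest is now at (130,215), and the pawl is still open at (60,345). Back off, lift and go behind the raised nose leg.

Emit:
send_rows --motion "1 -0.012 0 0 0 0 0; 1 0 0 0.045 0 0 0; 1 0 0 0.045 0 0 0; 1 -0.05 0 0 0 0 0; 1 -0.05 0.05 0 0 0 0"

```text
clock: 7.4
position: [0.4445, -0.021, 0.2144]
ee_rot: [3.139, -0.092, 0.002]
force: [0.1, 2.6, 0.5]
width: 0.005
gripper_force: 0.0
```

Emit:
send_rows --motion "1 0 0.05 0 0 0 0; 1 0 0.055 0 0 0 0; 1 0 0.05 0 0 0 0; 1 0 0 0 0 0 0; 1 0 0 -0.03 0 0 0"

```text
clock: 8.02
position: [0.4469, 0.1363, 0.1852]
ee_rot: [-3.14, 0.082, -0.006]
force: [1.1, -0.1, -0.3]
width: 0.001
gripper_force: 0.0
```

Emit:
send_rows --motion "1 0 0.003 -0.034 0 0 0; 1 0 0 0 0 0 0; 1 0.012 0 0 0 0 0; 1 0.012 -0.001 0 0 0 0; 1 0.012 -0.001 0 0 0 0"

```text
clock: 8.65
position: [0.484, 0.137, 0.1511]
ee_rot: [-3.14, 0.084, -0.003]
force: [-0.1, 0.3, 0.5]
width: 0.006
gripper_force: 0.2
```

Emit:
send_rows --motion "1 0.012 -0.001 0 0 0 0; 1 0.015 -0.001 0 0 0 0; 1 0.015 0 0 0 0 0; 1 0 0 0 0 0 0; 1 0 0 0 0 0 0"

```text
clock: 9.28
position: [0.5239, 0.1352, 0.1499]
ee_rot: [3.14, -0.083, -0.001]
force: [0.3, -0.1, -0.8]
width: 0.005
gripper_force: 0.0
```

Emit:
send_rows --motion "1 0 0 0.03 0 0 0; 1 0 0 0.035 0 0 0; 1 0 -0.05 0 0 0 0; 1 0 -0.055 0 0 0 0; 1 0 -0.05 0 0 0 0"

```text
clock: 9.9
position: [0.5236, -0.0214, 0.2153]
ee_rot: [3.14, -0.083, -0.0]
force: [1.0, 0.2, -0.3]
width: 0.008
gripper_force: 0.0
```

```bash
python3 - <<'E'
from h import *
s=arm.observe();print(s['position'],s['force'])
b,_=arm.get_image('side');a,_=arm.get_image('top')
cv2.imwrite('pics/c6.png',np.hstack([cv2.resize(a[130:250,190:315],(400,384),interpolation=2),cv2.resize(b[150:280,185:315],(400,400),interpolation=2)[:384]]))
E
```

```text
[ 0.52361458 -0.02143633  0.21531147] [ 0.99086199  0.19064026 -0.25242711]
```

View pics/c6.png

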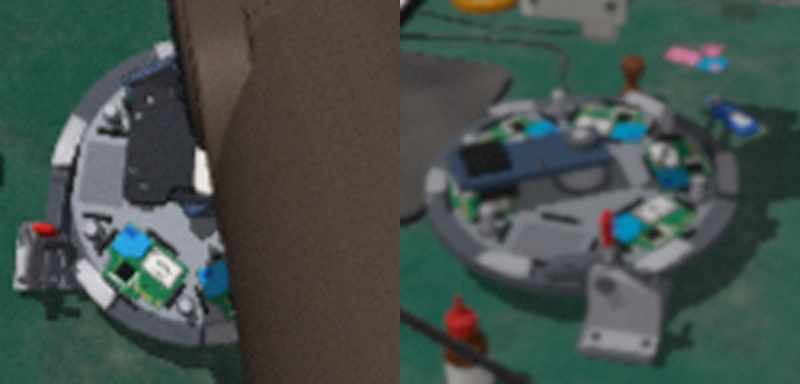

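The pawl is down again, with the tab upright at right panel (605,225). Now press the dial back against it.

Emit:
send_rows --motion "1 0.008 -0.04 0 0 0 0; 1 0.008 0 0 0 0 0; 1 0 0 -0.045 0 0 0; 1 0 0 -0.045 0 0 0; 1 0 0 0 0 0 0"

```text
clock: 10.62
position: [0.538, -0.0586, 0.1227]
ee_rot: [-3.14, 0.081, 0.01]
force: [-0.6, 0.2, 0.6]
width: 0.002
gripper_force: 0.0
```

Emit:
send_rows --motion "1 0.007 0 0 0 0 0; 1 0.007 0 0 0 0 0; 1 0.002 0.001 0 0 0 0; 1 0.002 0.001 0 0 0 0; 1 0 0 0 0 0 0"

```text
clock: 11.25
position: [0.5587, -0.0578, 0.1254]
ee_rot: [3.14, -0.083, 0.001]
force: [0.2, 0.4, 0.1]
width: 0.004
gripper_force: 0.0
```

Emit:
send_rows --motion "1 0.002 0.001 0 0 0 0; 1 0 0 0 0 0 0"

```text
clock: 11.5
position: [0.5604, -0.0569, 0.1251]
ee_rot: [3.14, -0.084, -0.0]
force: [-0.6, -0.5, 0.7]
width: 0.006
gripper_force: 0.3
```

Emit:
send_rows --motion "1 0.002 0.001 0 0 0 0; 1 0 0 0 0 0 0"

```text
clock: 11.75
position: [0.5623, -0.056, 0.125]
ee_rot: [3.14, -0.084, -0.001]
force: [-1.7, -2.0, 0.3]
width: 0.004
gripper_force: 1.0
```

Emit:
send_rows --motion "1 0.002 0.001 0 0 0 0; 1 0 0 0 0 0 0"

```text
clock: 12.0
position: [0.5628, -0.0556, 0.1248]
ee_rot: [3.139, -0.084, -0.006]
force: [-5.9, -2.4, 4.1]
width: 0.005
gripper_force: 3.4
```

Emit:
send_rows --motion "1 0.002 0.001 0 0 0 0; 1 0 0 0 0 0 0"

```text
clock: 12.25
position: [0.5633, -0.0552, 0.1245]
ee_rot: [3.138, -0.085, -0.011]
force: [-12.3, -4.1, 7.5]
width: 0.003
gripper_force: 5.9
```

The dial is hard against the pawl, at 12 N and no longer moving. Back off, lift and clear out.

Emit:
send_rows --motion "1 -0.005 -0.001 0 0 0 0; 1 -0.012 0 0 0 0 0; 1 0 0 0 0 0 0; 1 0 0 0.045 0 0 0; 1 0 0 0.05 0 0 0"

```text
clock: 12.88
position: [0.5492, -0.0546, 0.2209]
ee_rot: [-3.14, 0.083, 0.002]
force: [1.5, 0.2, 0.1]
width: 0.002
gripper_force: 0.0
```

Emit:
send_rows --motion "1 -0.05 -0.06 0.03 0 0 0; 1 -0.05 -0.06 0 0 0 0; 1 -0.03 -0.06 0 0 0 0; 1 -0.03 -0.06 0 0 0 0; 1 0 -0.06 0 0 0 0"

```text
clock: 13.5
position: [0.4144, -0.3211, 0.2432]
ee_rot: [3.14, -0.084, 0.001]
force: [1.9, 0.4, -0.4]
width: 0.006
gripper_force: 0.0
```

Emit:
send_rows --motion "1 0 -0.06 0 0 0 0; 1 0 -0.06 0 0 0 0; 1 0 -0.06 0 0 0 0; 1 0 0 0 0 0 0; 1 0 0 0 0 0 0"

```text
clock: 14.12
position: [0.4165, -0.499, 0.2422]
ee_rot: [-3.14, 0.083, -0.0]
force: [0.7, -0.3, 0.1]
width: 0.006
gripper_force: 0.0
```

```bash
python3 - <<'E'
from ang import *
m=arm.camera_model('top');a,_=arm.get_image('top');b,_=arm.get_image('side')
o=np.load('i0.npz')['a']
# ratchet ring strip alone is free of parallax from the head
A=strip(o,m,.06,.122,.048).astype(float);B=strip(a,m,.06,.122,.048).astype(float)
for lo,hi in((-160,-40),(75,165),(200,300)):
    sel=np.arange(2*lo,2*hi)
    e=[(np.median(np.abs(B[:,sel%720]-A[:,(sel-int(2*t))%720])),t) for t in np.arange(50,70,.5)];print(sorted(e)[:4])
cv2.imwrite('pics/c7.png',np.hstack([cv2.resize(a[125:255,170:345],(440,384),interpolation=2),cv2.resize(b[170:280,185:305],(360,384),interpolation=2)]))
E
```

```text
[(np.float64(8.0), np.float64(60.0)), (np.float64(8.0), np.float64(60.5)), (np.float64(8.0), np.float64(61.0)), (np.float64(9.0), np.float64(59.5))]
[(np.float64(16.0), np.float64(61.5)), (np.float64(16.0), np.float64(62.0)), (np.float64(17.0), np.float64(61.0)), (np.float64(18.0), np.float64(62.5))]
[(np.float64(8.0), np.float64(60.5)), (np.float64(9.0), np.float64(60.0)), (np.float64(9.0), np.float64(61.0)), (np.float64(10.0), np.float64(59.5))]
```

View pics/c7.png

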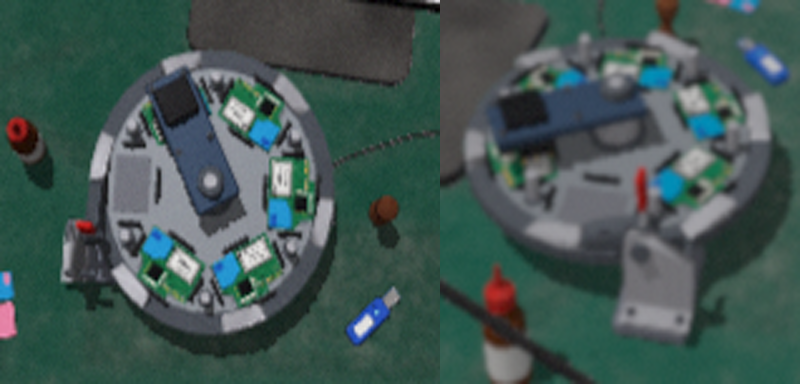

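The dial has turned about 60.5° (1.056 rad, at the pawl stop). Board_a is under the head, the tab is upright at (85,227), and the bottle, stamp and key are where they were.

```bash
python3 -c "
from cell import arm
print(arm.sign_off())"
```

```text
the job is handed in; nothing more can be done
None
```

The job is done and handed in at about 14 s: the pawl was flipped open, the dial pushed back one notch (about 60.5° in the top view), the pawl flipped shut and the dial pressed against it, with board_a under the head and the bottle, stamp and key in place.

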